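# Clip the measuring stick, then find which way the tank cap loosens and hold it off

### The arm

A 7-joint arm with a two-finger parallel gripper is mounted at the origin on the work surface; the furniture and walls round the work are solid. World frame = base frame: x ahead of the robot, y to its left, z up, the work surface at z = 0. Lengths are in m, angles in rad, forces in N, time in s.
With the tool pointing down it reaches from about 0.425 to 0.825 m from the base axis. Payload 3.6 kg.
Tool frame: the origin (TCP) lies on the centre line of the jaws, within the pads' length; the fingertips stand 25 mm ahead of it and the grasp point (between the pads) lies 6 mm ahead of it; z points along the fingers, y is the line along which they close (so a half turn about z gives the same grasp; the last joint's range is limited). The gripper opens to 93 mm and grips with 3 to 60 N. Pads are 15 mm wide; open, the fingers measure 128 mm over their backs; the gripper's body (75 mm by 188 mm) begins 65 mm behind the grasp point.
Start: joints at [-1.258, 0.615, -0.013, 1.423, 0.008, 1.103, -0.04], TCP at [0.216, 0.613, 0.244] pointing down, gripper open.
Joint ranges: [-3.12, 3.12], [-0.3, 2.06], [-1.34, 1.32], [0.26, 2.42], [-1.36, 4.5], [0.01, 1.98], [-2.84, 2.84]. Speed limits (rad/s): [2.79, 2.79, 3.14, 3.14, 3.14, 3.14, 3.14].

### API

Orientations are given as a 3x3 rotation matrix whose columns are the frame's x, y, z axes.
In Python, from bench import robot gives the robot as it stands. The module is installed in compiled form; this text tells all that it offers.
- The arm moves only by the tool play_rows, never from a script. Its argument "moves" is a list of rows, each a list of 3 entries, a list of its own where there are three numbers: the shift along the world's x, y, z in mm, then the turn, a rotation vector about the world's x, y, z in rad, then the closure in counts, from 0 (fully open) to 255 (shut). A call has 1 to 12 rows; each row is the pose to reach, as a shift and turn from the pose commanded when the call began; what a row does not reach only later rows make up. A row lasts 1/8 s, in which the tool goes at most 62.5 mm and 10.7 degrees, less where a joint would pass 70% of its speed; a pose out of reach is approached as far as the arm can. A call with a gripper value outside its range is refused whole. The fingers move at their own pace and stop on an object; the grip force is fixed at half the most. Time passes only in rows, so rows that repeat a pose let the fingers close. It gives the time, the measured TCP pose, the force, the opening and the grip force at its end, in the units of the state.
- robot.state(): the state, without advancing time (a new reading comes with each control period).
- robot.snapshot(name): name is "side" or "top"; returns the picture (384x512x3 uint8, red, green, blue); there is no depth.
- robot.calibration(name): a dict with "camera_matrix" (3x3 intrinsics, pixels), "extrinsics" (4x4, takes a point from world to camera coordinates). Camera axes: x right, y up, looking along -z (the intrinsics and any distortion apply to the point x, -y, -z); pixel columns grow to the right and rows downward; lengths in m; the calibration is good to about 2 mm. A picture is of the moment at which its call begins. calibration takes no time and is no camera call.
- robot.sign_off(): hands the job in; it is judged then, once.
The state is a dict: "time_s": time; "joint_pos": joint angles; "dq": joint speeds; "tau": joint torques, N m; "ee_pos": TCP position; "ee_rot": TCP orientation; "contact_force": force on the tool from outside, world axes, zero at the start; "wrist_torque": the same for the moment, N m; "opening": opening from 0.0 (shut) to 1.0 (fully open); "grip_force": force on a finger pad.
Only numpy, scipy, OpenCV 4.12 (cv2) and the standard library are available. Lean on these libraries where they do the work, as an engineer would, in place of code of your own. Each camera call takes 0.05 s, during which the arm holds its last target. There are 200 camera calls.

### The job

Get the soap refill station ready for a level check. First push the measuring stick down past the yellow sprung jaw until it lies home in the blue fork clip, and let go of it. Then take the orange cap off the tank - it may loosen either way round, so try both - lift it straight up about 8 cm above the tank's neck, roughly level, and finish while still holding it there; do not shove or tip the bottles and the tape roll that stand around.

Things in the scene. Friction and masses are not known exactly. Their poses are not given: they have to be found in the camera images.
- stick_mid (a point): Measuring stick, loose on the table: a straight rod 170 mm long, 14 mm thick, 50 g, with bare metal round ends and a red square grip 14 x 14 mm, 52 mm long, in the middle. The point is its centre (7 mm above its underside); its y axis runs along the stick. Either end may go either way in the clip.
- seat (a point): Where the stick's centre is when home in the clip, 52 mm above the table; the stick lies level along this frame's y. Slot 17 mm wide in x, its floor 7 mm below this point. The two yellow jaw noses, at y = -66 and +66 mm, reach over the slot from the +x side to about x = +2 mm; their steep slopes run from 15 mm (at x = +2 mm) up to 37 mm (at x = +12 mm) above this point.
- clip: The clip stand, fixed: dark base plate 90 x 170 mm, 12 mm high (origin under its middle), with two blue forks, each 12 mm thick, at y = -52 and +52 mm. Between the forks there is free room for fingers down to 26 mm above the table. The -x cheeks reach 90 mm above the table, flared outward at the top; the +x cheeks reach 51 mm. Jaw on the +x side.
- jaw (a joint): The clip's yellow sprung jaw, one piece with two noses, rad: 0 shut (noses over the slot), about 0.2 as the stick passes, at most 0.6. Pushing the stick straight down on the slopes swings it aside, which takes about 5 to 12 N; the spring shuts it again over the stick.
- cap_grip (a point): Orange tank cap, loose, 70 g: a round ribbed skirt 67 mm across and 30 mm high, with a round ribbed grip on top, 36 mm across and 36 mm high. The point is on the cap's axis in the middle of the grip, 18 mm under its top and 18 mm above the skirt's top; z up, x towards the white stripe on the cap. How it turns: see the station.
- station: Fixed refill station, origin under its middle. Its cap has hidden lugs: after up to 0.35 rad of idle play it meets a solid stop the wrong way round; the right way it turns on easily and lifts free once turned 1.1 to 1.9 rad from its start (best about 1.4). Clockwise or counter-clockwise differs from start to start and cannot be seen. Locked, the cap lifts only 3 mm.
- neck (a point): On the axis of the tank's filler neck (22 mm high), at the tank's top, 90 mm above the table: the shut cap's underside; the shut cap's grip centre is 48 mm above it. White tank 116 x 120 mm; behind it (+x in this frame) a grey pump unit 66 x 112 mm, 140 mm high, its near face 84 mm from the neck's axis.
- green_bottle: Bystander: green-capped bottle, 50 x 75 x 234 mm, standing. Origin at the middle of its underside.
- pink_bottle: Bystander: pink bottle, 50 x 75 x 228 mm, standing. Origin at the middle of its underside.
- tape_roll: Bystander: roll of brown tape, 96 mm across, 48 mm high, lying flat. Origin at the middle of its underside.
- blue_soap: Bystander: clear blue pump bottle, 57 x 71 x 195 mm, standing. Origin at the middle of its underside.
There are look-alikes about, which are no part of the job. Of the things that look like the part that bears cap_grip, the larger one is meant.

How it is judged:
On the way, in this order (a step that is already met when the one before it is completed fails the run):
1. the stick lies home in the clip with the jaw shut over it, and is let go (x of stick_mid in the frame of seat between -0.004 and 0.004 m and y of stick_mid in the frame of seat between -0.02 and 0.02 m and z of stick_mid in the frame of seat between -0.004 and 0.004 m and angle between the y axis of stick_mid and the y axis of seat, either way round below 0.1 rad and value of joint jaw below 0.06 rad and contact force between stick and the arm below 0.1 N and contact force between stick and the fingers below 0.1 N), for 0.2 s.
2. the cap is free of its neck, gripped and lifted (z of cap_grip in the frame of neck between 0.088 and 0.248 m and horizontal distance between cap_grip and neck below 0.06 m and contact force between cap and the fingers above 1 N and contact force between cap and station below 0.1 N and angle between cap_grip's own z axis and vertical below 0.4 rad), for 0.2 s.
At the end, for the whole second after the job is handed in: Stick untouched in the clip: centre within 4 mm of the seat across and in height, 20 mm along, parallel within 0.1 rad, jaw under 0.06 rad. Cap gripped, still, 40 to 200 mm above where it sat, within 60 mm of the neck axis, tilted under 0.4 rad, not touching the station (all of step 1 and all of step 2 and linear speed of cap below 0.03 m/s); the arm keeps its last pose, push and grip.
It fails at once if the green bottle is shoved more than 4 cm or tipped (distance of green_bottle from where it was at the start of the episode above 0.04 m or angle between green_bottle's own z axis and vertical above 0.4 rad).
It fails at once if the pink bottle is shoved more than 4 cm or tipped (distance of pink_bottle from where it was at the start of the episode above 0.04 m or angle between pink_bottle's own z axis and vertical above 0.4 rad).
It fails at once if the tape roll is shoved more than 4 cm or tipped (distance of tape_roll from where it was at the start of the episode above 0.04 m or angle between tape_roll's own z axis and vertical above 0.4 rad).
It fails at once if the blue soap bottle is shoved more than 4 cm or tipped (distance of blue_soap from where it was at the start of the episode above 0.04 m or angle between blue_soap's own z axis and vertical above 0.4 rad).
It also fails if it takes over 58 s, if anything falls off the work surface, if the arm or the gripper's body presses on something with over 40 N, if the wrist force passes 120 N, or if a joint passes its speed limit or range.

## Working session

There is one attempt and no reset: what is moved stays moved. The work goes in short steps, Python scripts to look and compute and a tool call to move; the robot and the scene stay as the last step left them, time stands still between calls to the robot, and variables do not carry over. Pictures are saved under pics/ and viewed, at most 10 in all, crops included, and the job is handed in when it is done.

Besides the shell and the picture viewer there is one more tool, called after ">>>" as name(argument=value, ...) on one line, values as JSON. play_rows: Moves the arm, as the interface text tells. Its arguments: {"type":"object","properties":{"moves":{"type":"array"}},"required":["moves"]}

```bash
mkdir -p pics
cat > h.py <<'E'
import numpy as np, cv2
from bench import robot
def ray(name,u,v):
    c=robot.calibration(name);K=np.array(c["camera_matrix"]);T=np.array(c["extrinsics"])
    d=np.linalg.inv(K)@[u,v,1]; d=np.array([d[0],-d[1],-d[2]])
    R=T[:3,:3]; return -R.T@T[:3,3], R.T@d
def at(name,u,v,z):
    o,d=ray(name,u,v); return o+d*(z-o[2])/d[2]
def proj(name,p):
    c=robot.calibration(name);K=np.array(c["camera_matrix"]);T=np.array(c["extrinsics"])
    q=T[:3,:3]@np.array(p)+T[:3,3]; q=K@[q[0],-q[1],-q[2]]; return q[:2]/q[2]
def tri(a,b):
    (o1,d1),(o2,d2)=ray("top",*a),ray("side",*b)
    s=np.linalg.lstsq(np.c_[d1,-d2],o2-o1,rcond=None)[0]
    p,q=o1+s[0]*d1,o2+s[1]*d2; return (p+q)/2,np.linalg.norm(p-q)
def save(name,fn,crop=None,f=1):
    im=robot.snapshot(name)[:,:,::-1]
    cv2.imwrite("pics/raw_"+fn,im)
    if crop: x0,y0,x1,y1=crop; im=im[y0:y1,x0:x1]
    cv2.imwrite("pics/"+fn,cv2.resize(im,None,fx=f,fy=f,interpolation=cv2.INTER_CUBIC))
E
python3 -c "
from h import *
save('top','t0.png',f=1.56);save('side','s0.png',f=1.56)
for n in('top','side'):print(robot.calibration(n))
s=robot.state();print(s)"
```

```text
{'camera_matrix': array([[473.97186757,   0.        , 251.45013128],
       [  0.        , 473.97186757, 188.7706226 ],
       [  0.        ,   0.        ,   1.        ]]), 'extrinsics': array([[-0.02468855, -0.99964835,  0.00967735, -0.00273103],
       [ 0.99847076, -0.02417819,  0.04971478, -0.49952341],
       [-0.04946331,  0.01088994,  0.99871657, -1.50302562],
       [ 0.        ,  0.        ,  0.        ,  1.        ]])}
{'camera_matrix': array([[378.7485352 ,   0.        , 258.67916013],
       [  0.        , 378.7485352 , 185.65915178],
       [  0.        ,   0.        ,   1.        ]]), 'extrinsics': array([[-0.84115934, -0.54076353,  0.00507607,  0.41345431],
       [ 0.24495459, -0.37262574,  0.89506832, -0.19998898],
       [-0.48212883,  0.75413849,  0.44590014, -1.1377101 ],
       [ 0.        ,  0.        ,  0.        ,  1.        ]])}
{'time_s': 0.1, 'joint_pos': array([-1.25850538,  0.61581806, -0.01262489,  1.42467283,  0.00813463,
        1.10341721, -0.04040851]), 'dq': array([-0.00083664, -0.00237455,  0.00047487, -0.00423376, -0.00037734,
        0.00232594, -0.0004013 ]), 'tau': array([ 1.25069782e-03, -4.60043836e+01,  2.09875465e-01, -1.66245443e+01,
       -6.12484594e-02,  1.69482781e-02,  9.24173514e-05]), 'ee_pos': array([0.2158078 , 0.6124592 , 0.24262164]), 'ee_rot': array([[-9.43183443e-01,  3.32271727e-01, -7.02271560e-04],
       [ 3.32272465e-01,  9.43180987e-01, -2.15305981e-03],
       [-5.30317175e-05, -2.26407586e-03, -9.99997436e-01]]), 'contact_force': array([-0.55533174, -0.97183978,  0.55070359]), 'wrist_torque': array([ 0.00709436, -0.04393116, -0.02620863]), 'grip_force': 0.0, 'opening': 0.9959734865693649}
```

View pics/t0.png

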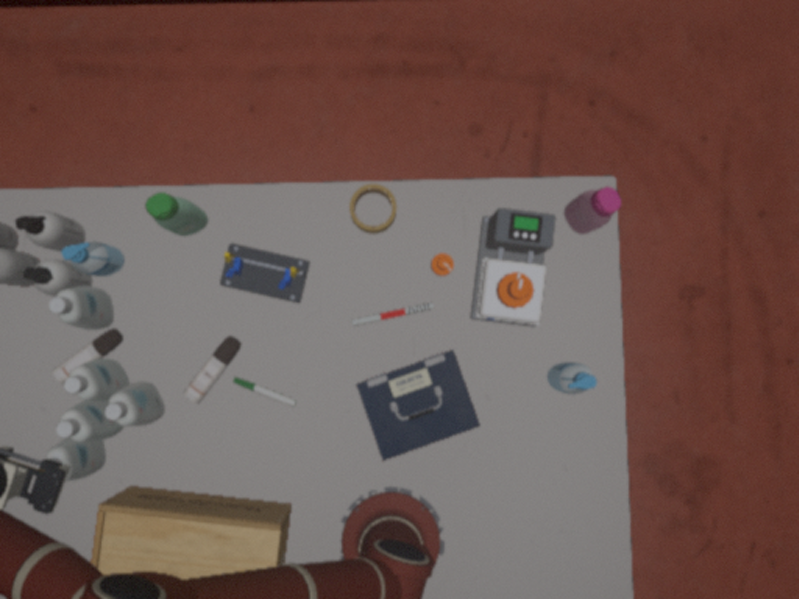

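View pics/s0.png

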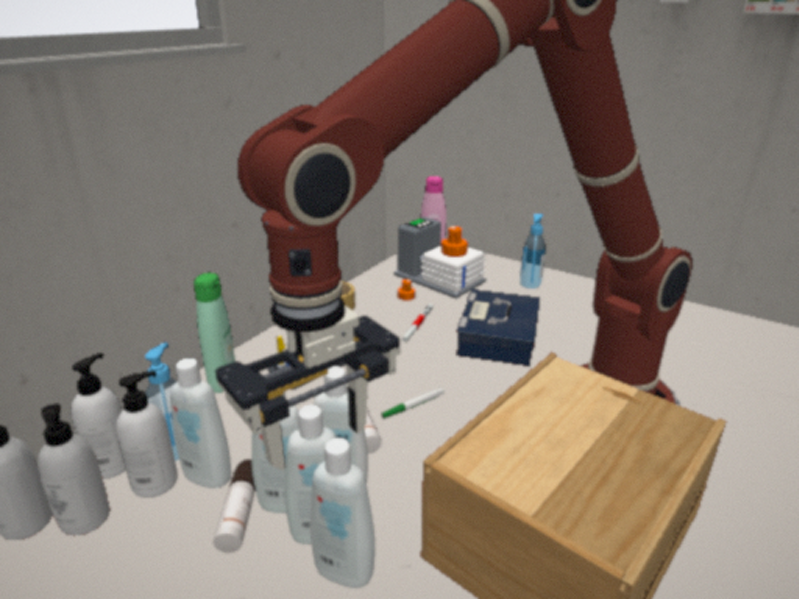

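The red-gripped rod at (392,314) is the stick; the green marker at (265,391) is a look-alike. The larger orange cap, on the tank at (516,290), is the one meant; the smaller one lies loose at (442,264). The clip is at (265,272), with its yellow jaw noses at (228,258) and (295,272). I'll confirm these in one crop.

```bash
python3 -c "
import cv2,numpy as np
im=cv2.imread('pics/raw_t0.png')
a=im[145:205,130:210];b=im[155:215,215:295];c=im[125:215,295:375]
f=lambda x:cv2.resize(x,None,fx=5,fy=5,interpolation=cv2.INTER_CUBIC)
o=np.zeros((600,800,3),np.uint8);o[:300,:400]=f(a);o[300:,:400]=f(b);o[:450,400:]=f(c)
cv2.imwrite('pics/c0.png',np.clip(o*1.5,0,255))"
```

```text
[ WARN:0@0.062] global loadsave.cpp:1063 imwrite_ Unsupported depth image for selected encoder is fallbacked to CV_8U.
```

View pics/c0.png

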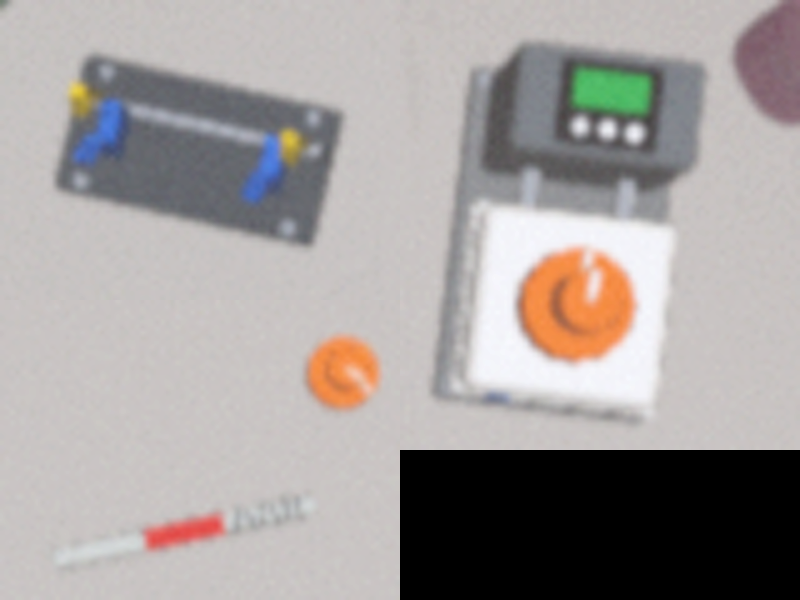

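Confirmed: the stick with the red grip runs from (55,557) to (312,505) in the crop. The cap on the tank, grip centre about (583,298), is larger than the loose one. The clip plate corners are clear.

```bash
cat > m.py <<'E'
from h import *
np.set_printoptions(precision=4,suppress=True)
A=lambda x,y,z:at('top',130+x/5-.4,145+y/5-.4,z)
B=lambda x,y,z:at('top',215+x/5-.4,155+(y-300)/5-.4,z)
C=lambda x,y,z:at('top',295+(x-400)/5-.4,125+y/5-.4,z)
P=np.array([A(*p,.012) for p in[(90,55),(342,112),(312,245),(57,188)]])
print('clip',P.mean(0),P, [np.linalg.norm(P[i]-P[(i+1)%4]) for i in range(4)])
yv=(P[0]-P[1]+P[3]-P[2]);th=np.arctan2(yv[1],yv[0]);print('clip y dir',th,'clip yaw',th-np.pi/2)
cl=P.mean(0)
s=[B(55,557,.007),B(312,505,.007)];d=s[0]-s[1]
r=[B(146,540,.010),B(224,523,.010)]
print('stick',np.mean(s,0),np.linalg.norm(d),np.arctan2(d[1],d[0]),'red',np.mean(r,0))
print('cap skirt',C(577,304,.115),'grip top',C(584,297,.156))
Y=np.array([np.cos(th),np.sin(th),0]);X=np.array([Y[1],-Y[0],0])
# features in clip frame
for n,p,z in[('noseL',(80,98),.08),('noseR',(290,145),.08),('forkL tip',(88,160),.09),('forkR tip',(252,200),.09),('forkL +x end',(113,102),.051),('forkR +x end',(272,140),.051)]:
    q=A(*p,z)-cl; print(n,q@X,q@Y)
E
python3 m.py
```

```text
clip [0.5511 0.2454 0.012 ] [[0.6137 0.3149 0.012 ]
 [0.5732 0.1544 0.012 ]
 [0.4885 0.1752 0.012 ]
 [0.5289 0.3371 0.012 ]] [np.float64(0.16552203514713168), np.float64(0.0872639991384164), np.float64(0.16690501859982643), np.float64(0.08770269196169113)]
clip y dir 1.3251432153295197 clip yaw -0.24565311146537683
stick [ 0.461  -0.0137  0.007 ] 0.1680790749604791 1.745957251981547 red [ 0.4606 -0.0145  0.01  ]
cap skirt [ 0.4986 -0.2486  0.115 ] grip top [ 0.5004 -0.2455  0.156 ]
noseL 0.011978081873640103 0.06681450124095216
noseR 0.012107280874285507 -0.06473508866025833
forkL tip -0.024197679358013313 0.051106443350249595
forkR tip -0.0260427719553913 -0.05124224323043473
forkL +x end 0.015577315623647678 0.052913730813487346
forkR +x end 0.014206429492480467 -0.049033292561391995
```

```bash
python3 -c "
from h import *
np.set_printoptions(precision=4,suppress=True)
k=1.56
for a,b in[((452,351),(475,292)),((358,382),(462,321)),((478,425),(540,296)),((516,287),(455,230))]:
    print(tri((a[0]/k,a[1]/k),(b[0]/k,b[1]/k)))
print([at('top',x/k,y/k,.09) for x,y in((452,351),(358,382))])
for n,t,z in(('green',(160,207),.23),('pink',(606,201),.228),('blue',(585,380),.195),('tape',(373,208),.048),('L',(95,252),.2),('top-left bottle',(66,253),.2)): print(n,at('top',t[0]/k,t[1]/k,z))
"
```

```text
(array([ 0.3795, -0.1313,  0.0586]), np.float64(0.00588185536739864))
(array([0.3221, 0.0536, 0.0857]), np.float64(0.012260262004002568))
(array([ 0.2354, -0.1764,  0.0692]), np.float64(0.0027335092729820027))
(array([ 0.4985, -0.2454,  0.1534]), np.float64(0.005068089652337927))
[array([ 0.383 , -0.1272,  0.09  ]), array([0.3278, 0.0563, 0.09  ])]
green [0.6525 0.3923 0.23  ]
pink [ 0.6454 -0.3957  0.228 ]
blue [ 0.3281 -0.3553  0.195 ]
tape [0.6727 0.0199 0.048 ]
L [0.5792 0.5183 0.2   ]
top-left bottle [0.5786 0.5701 0.2   ]
```

>>> play_rows(moves=[[[0, 0, 60], [0, 0, 0], 130], [[0, 0, 110], [0, 0, 0], 130], [[40, -50, 110], [0, 0, -0.15], 130], [[80, -105, 110], [0, 0, -0.3], 130], [[120, -160, 110], [0, 0, -0.45], 130], [[150, -215, 110], [0, 0, -0.6], 130], [[180, -275, 110], [0, 0, -0.7], 130], [[200, -335, 110], [0, 0, -0.8], 130], [[220, -395, 110], [0, 0, -0.9], 130], [[235, -455, 110], [0, 0, -1.0], 130], [[245, -515, 110], [0, 0, -1.057], 130], [[245, -575, 100], [0, 0, -1.057], 130]])

```text
time_s: 1.6
ee_pos: [0.461, 0.0498, 0.3455]
ee_rot: [[-0.174, 0.985, 0.001], [0.985, 0.174, -0.0], [-0.0, 0.001, -1.0]]
contact_force: [1.0, -0.5, -1.0]
opening: 0.49
grip_force: 0.0
```

>>> play_rows(moves=[[[0, -50, -40], [0, 0, 0], 130], [[0, -51, -100], [0, 0, 0], 130], [[0, -51, -160], [0, 0, 0], 130], [[0, -51, -220], [0, 0, 0], 130], [[0, -51, -270], [0, 0, 0], 130], [[0, -51, -300], [0, 0, 0], 130], [[0, -51, -312], [0, 0, 0], 130], [[0, -51, -312], [0, 0, 0], 130]])

```text
time_s: 2.6
ee_pos: [0.4604, 0.0008, 0.0333]
ee_rot: [[-0.174, 0.985, -0.001], [0.985, 0.174, 0.0], [0.0, -0.001, -1.0]]
contact_force: [0.6, 0.3, 0.8]
opening: 0.492
grip_force: 0.0
```

>>> play_rows(moves=[[[0, -14, 0], [0, 0, 0], 130], [[0, -14, -5], [0, 0, 0], 130], [[0, -14, -5], [0, 0, 0], 220], [[0, -14, -5], [0, 0, 0], 255], [[0, -14, -5], [0, 0, 0], 255], [[0, -14, -5], [0, 0, 0], 255], [[0, -14, -5], [0, 0, 0], 255]])

```text
time_s: 3.48
ee_pos: [0.4605, -0.0129, 0.0285]
ee_rot: [[-0.174, 0.985, 0.0], [0.985, 0.174, 0.0], [0.0, 0.0, -1.0]]
contact_force: [0.4, 0.1, 1.0]
opening: 0.149
grip_force: 30.0
```

>>> play_rows(moves=[[[0, 0, 50], [0, 0, 0], 255], [[0, 0, 100], [0, 0, 0], 255], [[10, 40, 140], [0, 0, -0.1], 255], [[30, 90, 170], [0, 0, -0.2], 255], [[50, 145, 180], [0, 0, -0.3], 255], [[70, 200, 180], [0, 0, -0.421], 255], [[85, 245, 180], [0, 0, -0.421], 255], [[91, 258, 180], [0, 0, -0.421], 255], [[91, 258, 180], [0, 0, -0.421], 255], [[91, 258, 180], [0, 0, -0.421], 255]])

```text
time_s: 4.72
ee_pos: [0.5513, 0.242, 0.2085]
ee_rot: [[0.247, 0.969, -0.001], [0.969, -0.247, -0.002], [-0.002, -0.0, -1.0]]
contact_force: [-0.5, -0.2, -0.3]
opening: 0.146
grip_force: 30.0
```

```bash
python3 -c "
from h import *
save('side','s1.png');save('top','t1.png')
im=cv2.imread('pics/raw_s1.png');t=cv2.imread('pics/raw_t1.png')
u,v=proj('side',(.551,.245,.06)).astype(int);print(u,v)
x0,y0=u-65,v-75
cv2.imwrite('pics/c1.png',cv2.resize(im[y0:y0+110,x0:x0+130],None,fx=5,fy=5,interpolation=cv2.INTER_CUBIC));print(x0,y0)
print(robot.state()['ee_pos'])"
```

```text
200 218
135 143
[0.55143507 0.24243528 0.20883192]
```

View pics/c1.png

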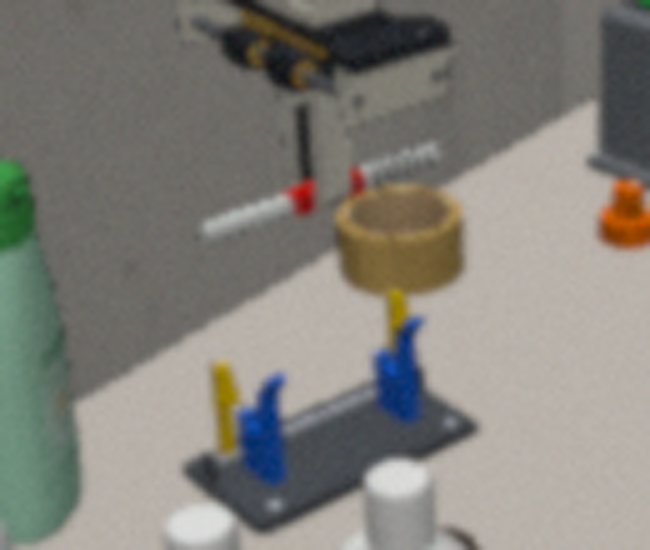

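The stick is held level above the clip: white end (205,230), far end (437,150) in the crop. The forks are at (262,430) and (400,370), the jaw noses at (225,400) and (397,310). I'll overlay the model to get the slot's x offset.

```bash
cat > ov.py <<'E'
from h import *
cl=np.array([.5511,.2454,0]);th=1.3251
Y=np.array([np.cos(th),np.sin(th),0]);X=np.array([Y[1],-Y[0],0])
def W(x,y,z): return cl+X*x+Y*y+np.array([0,0,z])
def panel(im,name,c,w,h,f):
    u,v=proj(name,c);x0,y0=int(u-w/2),int(v-h/2)
    o=cv2.resize(im[y0:y0+h,x0:x0+w],None,fx=f,fy=f,interpolation=cv2.INTER_CUBIC)
    o=np.clip(o.astype(float)*1.4,0,255).astype(np.uint8)
    def dot(p,col):
        q=(proj(name,p)-[x0,y0]+.5)*f; cv2.circle(o,tuple(int(t) for t in q),3,col,-1)
    for y in(58,-46):
        dot(W(-.0085,y/1e3,.045),(255,255,255));dot(W(.0085,y/1e3,.045),(255,255,255))
        dot(W(.0085,y/1e3,.051),(0,0,255));dot(W(-.0085,y/1e3,.051),(0,255,0))
    for y in(66,-66): dot(W(.002,y/1e3,.067),(255,0,255));dot(W(.012,y/1e3,.089),(255,255,0))
    for x in(-.045,.045):
        for y in(-.085,.085): dot(W(x,y,.012),(0,255,255))
    return o
s=cv2.imread('pics/raw_s1.png');t=cv2.imread('pics/raw_t0.png')
a=panel(s,'side',W(0,.055,.05),40,60,10);b=panel(s,'side',W(0,-.055,.05),40,30,10);c=panel(t,'top',W(0,0,.04),80,60,5)
o=np.zeros((600,800,3),np.uint8);o[:,:400]=a;o[:300,400:]=b;o[300:,400:]=c
cv2.imwrite('pics/ov.png',o)
E
python3 ov.py
```

```text
(no output)
```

View pics/ov.png

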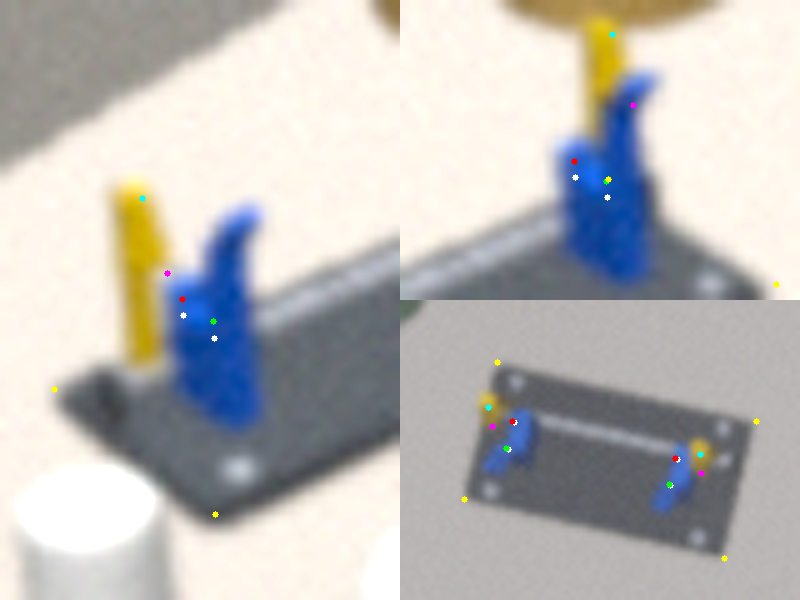

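```bash
python3 -c "
from ov import *
c=np.array([.5514,.2424,.2088-.0215])
for k in(1,-1):
  p=proj('side',c+k*.085*Y); print((p-[135,143]+.5)*5)
print(X,Y,(c-cl)@X,(c-cl)@Y)
im=cv2.imread('pics/raw_s1.png')
cv2.imwrite('pics/x.png',im)
# stick centreline: bright/white pixels
for x in(178,182,186,190):
  col=im[180:195,x].astype(int).sum(1);print(x,col)
a,b=[proj('side',c+k*.085*Y) for k in(1,-1)]
print([ (x,a[1]+(b-a)[1]*(x-a[0])/(b-a)[0]) for x in(178,182,186,190)])
"
```

```text
[197.70890363 238.93345306]
[432.20355565 155.20205454]
[ 0.96996819 -0.2432318   0.        ] [0.2432318  0.96996819 0.        ] 0.0010206858530281513 -0.0028369350344038887
178 [317 317 324 316 317 353 438 510 492 421 361 322 313 315 319]
182 [332 326 328 319 389 510 525 469 397 342 324 311 316 322 323]
186 [315 317 337 413 511 503 442 390 339 316 322 323 321 314 326]
190 [329 371 482 523 482 425 357 328 317 327 319 310 314 314 320]
[(178, np.float64(188.87332262023526)), (182, np.float64(187.4450359142549)), (186, np.float64(186.01674920827455)), (190, np.float64(184.5884625022942))]
```

>>> play_rows(moves=[[[0, 3, -40], [0, 0, 0], 255], [[0, 3, -75], [0, 0, 0], 255], [[0, 3, -95], [0, 0, 0], 255], [[0, 3, -105], [0, 0, 0], 255], [[0, 3, -110], [0, 0, 0], 255], [[0, 3, -115], [0, 0, 0], 255], [[0, 3, -115], [0, 0, 0], 255]])

```text
time_s: 5.7
ee_pos: [0.5514, 0.2479, 0.0941]
ee_rot: [[0.244, 0.97, 0.0], [0.97, -0.244, 0.001], [0.001, -0.0, -1.0]]
contact_force: [-1.1, 0.1, 0.9]
opening: 0.151
grip_force: 30.0
```

```bash
python3 -c "
from ov import *
save('side','s2.png')
s=cv2.imread('pics/raw_s2.png')
u,v=proj('side',W(0,0,.06)).astype(int)
cv2.imwrite('pics/c2.png',cv2.resize(s[v-35:v+40,u-50:u+50],None,fx=8,fy=8,interpolation=cv2.INTER_CUBIC))"
```

```text
(no output)
```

View pics/c2.png

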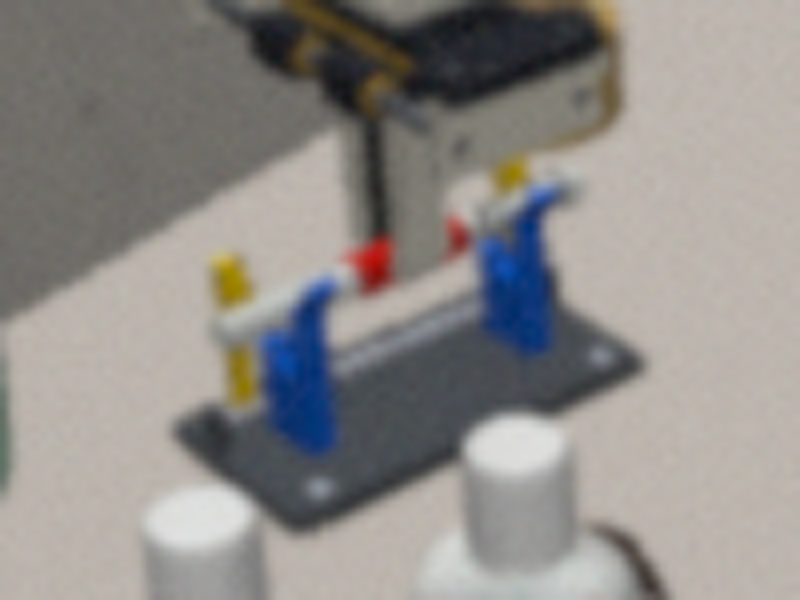

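The stick lies behind the blue -x cheeks, (320,290) and (530,200), against the yellow jaw noses at (230,300) and (512,175). It is lined up, so I push on.

>>> play_rows(moves=[[[0, 0, -4], [0, 0, 0], 255], [[0, 0, -8], [0, 0, 0], 255], [[0, 0, -12], [0, 0, 0], 255], [[0, 0, -15], [0, 0, 0], 255], [[0, 0, -15], [0, 0, 0], 255]])

```text
time_s: 6.38
ee_pos: [0.5517, 0.2476, 0.0781]
ee_rot: [[0.244, 0.97, 0.0], [0.97, -0.244, -0.001], [-0.0, 0.0, -1.0]]
contact_force: [0.6, 0.6, -0.5]
opening: 0.144
grip_force: 30.0
```

>>> play_rows(moves=[[[0, 0, -2], [0, 0, 0], 255], [[0, 0, -4], [0, 0, 0], 255], [[0, 0, -5], [0, 0, 0], 255], [[0, 0, -6], [0, 0, 0], 255], [[0, 0, -6], [0, 0, 0], 255]])

```text
time_s: 7.0
ee_pos: [0.5517, 0.2478, 0.0735]
ee_rot: [[0.244, 0.97, 0.0], [0.97, -0.244, 0.001], [0.001, 0.0, -1.0]]
contact_force: [-1.1, -0.5, 5.1]
opening: 0.143
grip_force: 30.0
```

>>> play_rows(moves=[[[0, 0, 0], [0, 0, 0], 170], [[0, 0, 0], [0, 0, 0], 170], [[0, 0, 0], [0, 0, 0], 170], [[0, 0, 20], [0, 0, 0], 170], [[0, 0, 70], [0, 0, 0], 170], [[0, 0, 125], [0, 0, 0], 170], [[-10, -30, 180], [0, 0, 0], 170], [[-20, -75, 220], [0, 0, 0], 170], [[-20, -135, 230], [0, 0, 0], 170], [[-20, -135, 230], [0, 0, 0], 170]])

```text
time_s: 8.25
ee_pos: [0.532, 0.1061, 0.3047]
ee_rot: [[0.254, 0.967, 0.004], [0.967, -0.254, -0.002], [-0.001, 0.004, -1.0]]
contact_force: [-0.1, 1.4, -0.3]
opening: 0.333
grip_force: 0.0
```

```bash
python3 -c "
from ov import *
save('side','s3.png');save('top','t3.png')
s=cv2.imread('pics/raw_s3.png');t=cv2.imread('pics/raw_t3.png')
o=np.zeros((600,800,3),np.uint8)
u,v=proj('side',W(0,0,.06)).astype(int)
o[:,:400]=cv2.resize(s[v-40:v+35,u-25-5:u+25-5],(400,600),interpolation=cv2.INTER_CUBIC)
o[:,:400]=0
o[:360,:]=cv2.resize(s[v-22:v+23,u-50:u+50],(800,360),interpolation=cv2.INTER_CUBIC)
u,v=proj('top',W(0,0,.06)).astype(int);print(u,v)
o[360:,:400]=cv2.resize(t[v-24:v+24,u-40:u+40],(400,240),interpolation=cv2.INTER_CUBIC)
cv2.imwrite('pics/c3.png',o)"
```

```text
167 173
```

View pics/c3.png

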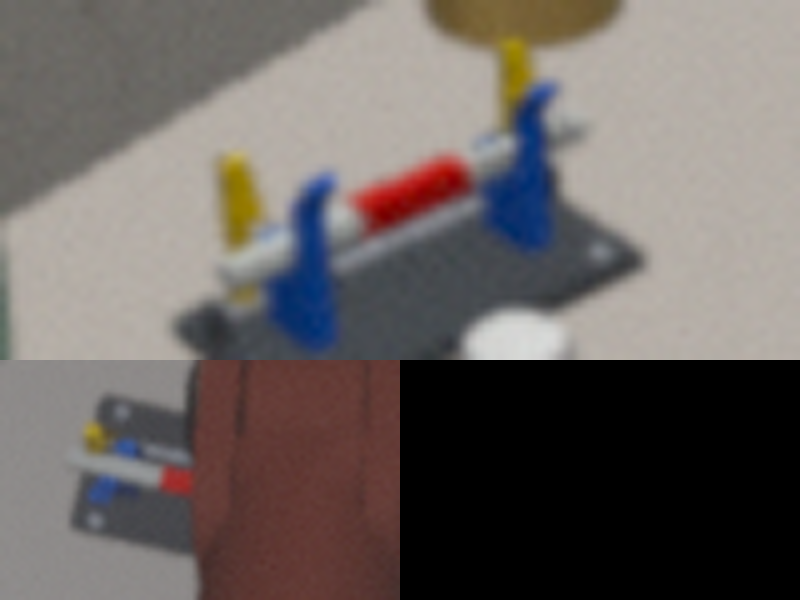

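The stick lies in both slots under the yellow noses, which have sprung back over it, with the red grip centred at (415,195). Next is the cap.

>>> play_rows(moves=[[[-5, -50, 0], [0, 0, -0.05], 60], [[-10, -105, 0], [0, 0, -0.1], 60], [[-15, -160, 0], [0, 0, -0.15], 60], [[-20, -215, 0], [0, 0, -0.2], 60], [[-25, -270, 0], [0, 0, -0.2], 60], [[-30, -320, 0], [0, 0, -0.2], 60], [[-32, -352, 0], [0, 0, -0.2], 60], [[-32, -352, -30], [0, 0, -0.2], 60], [[-32, -352, -60], [0, 0, -0.2], 60], [[-32, -352, -60], [0, 0, -0.2], 60], [[-32, -352, -60], [0, 0, -0.2], 60]])

```text
time_s: 9.72
ee_pos: [0.5005, -0.2385, 0.2429]
ee_rot: [[0.43, 0.903, 0.001], [0.903, -0.43, -0.0], [-0.0, 0.001, -1.0]]
contact_force: [-0.3, 0.0, 0.1]
opening: 0.762
grip_force: 0.0
```

```bash
python3 -c "
from h import *
s=robot.state();print(s['joint_pos'],s['ee_pos'])
save('side','s4.png');s4=cv2.imread('pics/raw_s4.png')
u,v=proj('side',(.5,-.246,.16)).astype(int)
cv2.imwrite('pics/c4.png',cv2.resize(s4[v-45:v+45,u-60:u+60],None,fx=6,fy=6,interpolation=cv2.INTER_CUBIC))"
```

```text
[-0.01295368  0.53333324  0.65781557  1.72017559 -0.37438145  1.01622932
  0.33388917] [ 0.50054921 -0.23849774  0.24290409]
```

View pics/c4.png

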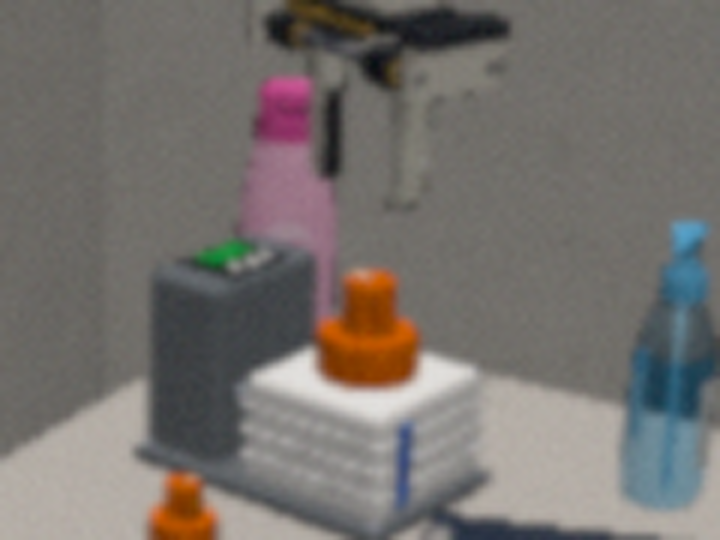

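The open fingers, tips at (335,175) and (405,205), hang right above the cap's grip at (370,290). Pump, pink bottle and blue soap are clear. I'll descend and grip.

>>> play_rows(moves=[[[0, -8, 0], [0, 0, 0], 60], [[-1, -8, -40], [0, 0, 0], 60], [[-1, -8, -75], [0, 0, 0], 60], [[-1, -8, -91], [0, 0, 0], 60], [[-1, -8, -91], [0, 0, 0], 60], [[-1, -8, -91], [0, 0, 0], 180], [[-1, -8, -91], [0, 0, 0], 255], [[-1, -8, -91], [0, 0, 0], 255], [[-1, -8, -91], [0, 0, 0], 255], [[-1, -8, -91], [0, 0, 0], 255]])

```text
time_s: 11.02
ee_pos: [0.4989, -0.2473, 0.1519]
ee_rot: [[0.431, 0.902, 0.001], [0.902, -0.431, -0.001], [0.0, 0.001, -1.0]]
contact_force: [0.7, 0.3, 2.4]
opening: 0.382
grip_force: 30.0
```

>>> play_rows(moves=[[[0, 0, 0], [0, 0, 0.1], 255], [[0, 0, 0], [0, 0, 0.2], 255], [[0, 0, 0], [0, 0, 0.3], 255], [[0, 0, 0], [0, 0, 0.4], 255], [[0, 0, 0], [0, 0, 0.5], 255], [[0, 0, 0], [0, 0, 0.5], 255]])

```text
time_s: 11.78
ee_pos: [0.4981, -0.2477, 0.1517]
ee_rot: [[-0.05, 0.999, 0.0], [0.999, 0.05, 0.0], [0.0, 0.0, -1.0]]
contact_force: [0.0, 0.1, 2.2]
opening: 0.381
grip_force: 30.0
```

```bash
python3 -c "
from h import *
s=robot.state();print(s['wrist_torque'],s['contact_force'],s['joint_pos'])"
```

```text
[-0.20133869  0.23918258 -0.52647876] [0.04295216 0.08719043 2.1799888 ] [ 0.14200184  0.6138252   0.44036363  1.81733983 -0.35368668  0.78849692
  0.81444785]
```

>>> play_rows(moves=[[[0, 0, 0], [0, 0, -0.12], 255], [[0, 0, 0], [0, 0, -0.24], 255], [[0, 0, 0], [0, 0, -0.36], 255], [[0, 0, 0], [0, 0, -0.5], 255], [[0, 0, 0], [0, 0, -0.65], 255], [[0, 0, 0], [0, 0, -0.8], 255], [[0, 0, 0], [0, 0, -0.95], 255], [[0, 0, 0], [0, 0, -0.95], 255]])

```text
time_s: 12.78
ee_pos: [0.4997, -0.2476, 0.1518]
ee_rot: [[0.78, 0.626, 0.002], [0.626, -0.78, -0.003], [-0.0, 0.003, -1.0]]
contact_force: [2.5, -1.9, 0.3]
opening: 0.381
grip_force: 30.0
```

```bash
python3 -c "
from h import *
s=robot.state();print(s['wrist_torque'],s['contact_force'],s['joint_pos'])"
```

```text
[-0.38758664 -0.43826472 -0.01270703] [ 2.49689369 -1.87851845  0.3281262 ] [-0.01753594  0.67790276  0.71372277  1.82025611 -0.57213367  0.85773017
  0.0793542 ]
```

Counter-clockwise met the stop (-0.53 N m); clockwise turns freely. I'll turn 0.75 rad further and then lift slowly.

>>> play_rows(moves=[[[0, 0, 0], [0, 0, -0.15], 255], [[0, 0, 0], [0, 0, -0.3], 255], [[0, 0, 0], [0, 0, -0.45], 255], [[0, 0, 0], [0, 0, -0.6], 255], [[0, 0, 0], [0, 0, -0.75], 255], [[0, 0, 0], [0, 0, -0.75], 255], [[0, 0, 4], [0, 0, -0.75], 255], [[0, 0, 8], [0, 0, -0.75], 255], [[0, 0, 8], [0, 0, -0.75], 255]])

```text
time_s: 13.9
ee_pos: [0.4993, -0.2485, 0.1598]
ee_rot: [[0.997, -0.071, 0.002], [-0.071, -0.997, -0.003], [0.003, 0.003, -1.0]]
contact_force: [3.5, -4.0, -2.0]
opening: 0.385
grip_force: 30.0
```

```bash
python3 -c "
from h import *
s=robot.state();print(s['wrist_torque'],s['contact_force'],s['joint_pos'])"
```

```text
[-1.08382195 -0.73357224  0.0295773 ] [ 3.48206505 -4.00305388 -1.98827239] [-0.12365662  0.74238282  0.92897221  1.81600563 -0.7214571   0.95846301
 -0.52182882]
```

>>> play_rows(moves=[[[0, 0, 8], [0, 0, 0], 255], [[0, 0, 16], [0, 0, 0], 255], [[0, 0, 26], [0, 0, 0], 255], [[0, 0, 38], [0, 0, 0], 255], [[0, 0, 50], [0, 0, 0], 255], [[0, 0, 62], [0, 0, 0], 255], [[0, 0, 74], [0, 0, 0], 255], [[0, 0, 74], [0, 0, 0], 255], [[0, 0, 74], [0, 0, 0], 255], [[0, 0, 74], [0, 0, 0], 255]])

```text
time_s: 15.15
ee_pos: [0.4983, -0.2468, 0.2329]
ee_rot: [[0.997, -0.075, -0.001], [-0.075, -0.997, 0.001], [-0.001, -0.001, -1.0]]
contact_force: [0.7, -1.0, -1.1]
opening: 0.377
grip_force: 30.0
```

```bash
python3 -c "
from ov import *
s=robot.state();print(s['contact_force'],s['grip_force'],abs(s['dq']).max())
save('side','s5.png',crop=(120,100,380,280),f=3)"
```

```text
[ 0.72292413 -0.98302752 -1.13444705] 29.999886453151703 0.0044947391881648814
```

View pics/s5.png

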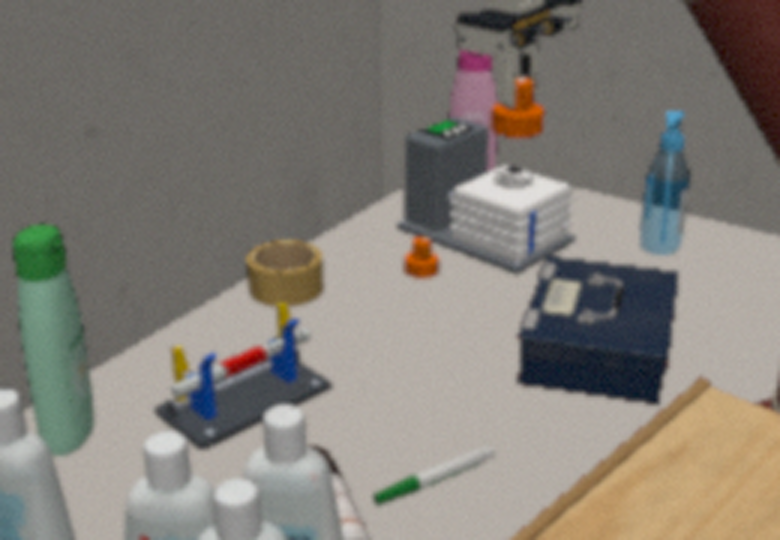

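The cap at (518,115) is held level above the bare neck at (515,180). The stick is still home in the clip at (245,360), and the bystanders stand where they were.

```bash
python3 -c "
from bench import robot
print(robot.sign_off())"
```

```text
the job is handed in; nothing more can be done
None
```

Job handed in, no verdict returned: the stick is home in the clip and let go, and the cap came off clockwise and is held level about 8 cm above the neck, with the bystanders unmoved in the last picture.

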